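# Wedge the rocking service pedestal steady

## Task

The white service pedestal rocks because the foot next to the wooden wedge is too short. Without picking anything up, push the wedge by its thick end, thin end first, under that foot until it is just snug and the pedestal stays level, then press down firmly (about 10 N) for a second or two on the pedestal's top at that corner to check that it no longer rocks; if it still dips, push the wedge in farther and test again. Do not shove the pedestal out of its place or disturb the other things, and finish with the hand clear.

Things in the scene. Friction and masses are not known exactly. Their poses are not given: they have to be found in the camera images.
- pedestal: white sheet-metal pedestal, blue sockets on its x faces, loose, 3.2-4.2 kg. Origin: on the bench plane below its centre. Box 180 (x) x 200 (y) mm from z = 22 to 170 mm, flat top. Feet: four steel studs, 16 mm thick, at x = +-85, y = +-115 mm, on tabs on the y sides, tops 45-55 mm up. Three have narrow rubber tips and reach the bench; the one at (+85, -115) is short. Left alone it stands level.
- short_foot (a point): on the axis of the short stud, at (85, -115, 28) mm in the pedestal's frame. Its flat lower end hangs an unknown 6 to 9.5 mm above the bench while the pedestal is level
- corner_top (a point): place to press (within 30 mm): on the flat top at (68, -78, 170) mm in the pedestal's frame, near the short foot. Unwedged, 2 to 4 N down here tips the pedestal 0.04 to 0.07 rad until the short foot meets the bench; it rocks back when let go
- wedge: wooden wedge flat on the bench, thin end roughly towards the short foot; 130 (x) x 44 (y) mm, 65-105 g. Origin: centre of its underside; +x points to the thin end. The top slopes from 3 mm high at x = +65 to 15 mm at x = -47 mm; behind it a block heel 26 mm tall. The foot must end on the slope, within 19 mm of the wedge's centre line.
- wedge_heel (a point): centre of the wedge's flat upright end face (44 wide, 26 mm tall), at (-65, 0, 13) mm in the wedge's frame: push here. Sliding free takes about 1 N or less; once it meets the foot the push rises within a few mm: 4 to 6 N is snug, from 8 to 12 N on it only shoves the pedestal away. It stays when let go
- washer: a loose steel washer, 52 mm across, 6 mm thick, lying flat; bystander, leave it alone
- offcut: a plain flat wooden block, 50 x 35 x 18 mm, without taper (not the wedge); bystander, leave it alone
- frame: a square white plastic cover frame, 110 mm wide, 20 mm tall; bystander, leave it alone
- caulking_gun: a yellow caulking gun with black handles, about 400 mm long, lying on its side at the back; bystander, leave it alone
- spout: a bent grey tap spout with steel ends, about 190 mm long, lying flat; bystander, leave it alone
- screwdriver: a screwdriver lying flat; bystander, leave it alone
- bottle: a clear plastic bottle, 66 mm across, 200 mm tall, standing; bystander, leave it alone
There are look-alikes about, which are no part of the job. Of the things shaped like the wedge, the wooden one is meant.

How it is judged:
By the outcome, as a careful person would: the job done as asked, in the order asked, and still so for the second after the job is handed in, with the robot touching nothing.
It also fails if it takes over 51 s, if anything falls off the work surface, if the arm or the gripper's body presses on something with over 40 N, if the wrist force passes 120 N, or if a joint passes its speed limit or range.

## Robot

A 6-joint arm with a two-finger parallel gripper is mounted at the origin on the work surface. World frame = base frame: x ahead of the robot, y to its left, z up, the work surface at z = 0. Lengths are in mm, angles in rad, forces in N, time in s.
With the tool pointing down it reaches from about 300 to 775 mm from the base axis. Payload 14.6 kg.
Tool frame: the origin (TCP) lies between the finger pads; the fingertips stand 19 mm ahead of it and the grasp point (between the pads) is the TCP; z points along the fingers, y is the line along which they close (so a half turn about z gives the same grasp; the last joint's range is limited). The gripper opens to 94 mm and grips with 3 to 60 N. Pads are 16 mm wide; open, the fingers measure 119 mm over their backs; the gripper's body (75 mm by 177 mm) begins 78 mm behind the grasp point.
Start: joints at [1.234, 0.3, 1.521, -0, 1.321, -0.067], TCP at [146.594, 530.094, 224.446] pointing down, gripper open.
Joint ranges: [-3.03, 3.03], [-0.79, 2.21], [0.23, 2.52], [-1.04, 4.18], [0, 3.07], [-2.55, 2.55]. Speed limits (rad/s): [2.22, 2.22, 2.57, 3.14, 3.14, 3.14].

## Interface

Orientations are given as [roll, pitch, yaw] about the fixed x, y, z axes, in that order (R = Rz(yaw) Ry(pitch) Rx(roll)).
In Python, from cell import monitor, imaging, job, find_in, trace gives the robot as it stands. The module is installed in compiled form; this text tells all that it offers.
- The arm moves only by the tool arm_command, never from a script. Its argument "steps" is a list of rows, each a list of 5 numbers: the opening, from 0 (shut) to 1 (fully open), then the shift along the tool's x, y, z in mm, then the turn about the tool's z in degrees. In form: [[gripper, dx, dy, dz, turn], ...]. A call has 1 to 20 rows; each row is the pose to reach, as a shift and turn from the pose commanded when the call began, along the tool's axes at that moment; what a row does not reach only later rows make up. A row lasts 1/8 s, in which the tool goes at most 62.5 mm and 10.7 degrees, less where a joint would pass 70% of its speed; a pose out of reach is approached as far as the arm can. A call with a gripper value outside its range is refused whole. The fingers move at their own pace and stop on an object; "force" is the grip in N (left out, the last holds). Time passes only in rows, so rows that repeat a pose let the fingers close. It gives the time, the measured TCP pose, the force, the opening and the grip force at its end, in the units of the state.
- monitor.read_state(): the state, without advancing time (a new reading comes with each control period).
- imaging.camera(name): name is "side" or "top"; returns a dict with "img" (480x640x3 uint8, red, green, blue), "mtx" (3x3 intrinsics, pixels), "D" ([k1, k2, p1, p2, k3] as OpenCV has them; the pictures are not rectified), "view" (4x4, takes a point from world to camera coordinates). Camera axes: x right, y down, z forward; pixel columns grow to the right and rows downward; lengths in mm; the calibration is good to about 2 mm. A picture is of the moment at which its call begins. There is no depth.
- job.sign_off(): hands the job in; it is judged then, once.
Trained networks look in a picture, given as the dict that the camera call returned (one of the last four; its "shot" number tells which), for a name from the list of things; names that differ only in an ending like _2 or _b are one class to them, and where a whole thing is asked for, a point or a joint stands for the part that bears it (a point fixed in the world has none). Each returns a list of dicts, best first, with "p" (0 to 1); they miss things now and then, are a little off and sometimes report something else, mostly with a low value. They report only what shows in the picture. A call takes as long as a camera call. They do not tell look-alikes from the thing itself.
- find_in(picture, target): "rect" ([centre column, centre row, width, height] in pixels, round what is visible of it).
- trace(picture, target): "region" (480x640 bool, what is visible of it) and "rect" ([centre column, centre row, width, height] in pixels, round what is visible of it).
The state is a dict: "clock": time; "joints": joint angles; "qd": joint speeds; "effort": joint torques, N m; "eef_pos": TCP position; "eef_rot": TCP orientation; "wrist_force": force on the tool from outside, world axes, zero at the start; "moment": the same for the moment, N m; "finger_gap": finger opening in mm; "finger_force": force on a finger pad.
Only numpy, scipy, OpenCV 4.12 (cv2) and the standard library are available. Lean on these libraries where they do the work, as an engineer would, in place of code of your own. Each camera call takes 0.05 s, during which the arm holds its last target. There are 200 camera calls.

## Working session

There is one attempt and no reset: what is moved stays moved. The work goes in short steps, Python scripts to look and compute and a tool call to move; the robot and the scene stay as the last step left them, time stands still between calls to the robot, and variables do not carry over. Pictures are saved under pics/ and viewed, at most 10 in all, crops included, and the job is handed in when it is done.

Besides the shell and the picture viewer there is one more tool, called as name([rows], argument=value, ...), one row to a line, values as JSON. arm_command: Moves the arm, as the interface text tells. Its arguments: {"type":"object","properties":{"steps":{"type":"array","items":{"type":"array","items":{"type":"number"}}},"force":{"type":"number"}},"required":["steps"]}

```bash
mkdir -p pics; cat > h.py <<'E'
import numpy as np, cv2
from cell import monitor, imaging, job, find_in, trace
def ray(c,uv,z):
    "pixels -> world points on plane z"
    uv=np.array(uv,float).reshape(-1,1,2)
    n=cv2.undistortPoints(uv,np.array(c['mtx']),np.array(c['D'])).reshape(-1,2)
    V=np.array(c['view']);R=V[:3,:3];t=V[:3,3];o=-R.T@t
    d=np.c_[n,np.ones(len(n))]@R
    return o+d*((z-o[2])/d[:,2])[:,None]
def proj(c,P):
    V=np.array(c['view']);P=np.array(P,float).reshape(-1,3)
    return cv2.projectPoints(P,cv2.Rodrigues(V[:3,:3])[0],V[:3,3],np.array(c['mtx']),np.array(c['D']))[0].reshape(-1,2)
def save(c,name): cv2.imwrite('pics/'+name,cv2.cvtColor(c['img'],cv2.COLOR_RGB2BGR))
E
python3 - <<'E'
from h import *
s=monitor.read_state();print({k:np.round(v,3) for k,v in s.items()})
for n in('top','side'):
    c=imaging.camera(n);save(c,n+'0.png')
    V=np.array(c['view']);print(n,(-V[:3,:3].T@V[:3,3]).round())
    for t in('pedestal','wedge','short_foot','wedge_heel','corner_top'):
        for r in find_in(c,t)[:3]: print(t,np.round(r['rect']),round(r['p'],2))
E
```

```text
{'clock': np.float64(0.0), 'joints': array([ 1.234,  0.3  ,  1.522, -0.   ,  1.321, -0.067]), 'qd': array([0.001, 0.001, 0.002, 0.001, 0.   , 0.   ]), 'effort': array([ 0.0000e+00, -5.3182e+01, -3.5274e+01,  7.1000e-02,  2.4000e-02,
       -0.0000e+00]), 'eef_pos': array([146.503, 529.866, 223.897]), 'eef_rot': array([-3.14 , -0.   ,  2.872]), 'wrist_force': array([0.072, 0.261, 0.943]), 'moment': array([-0.01 , -0.012,  0.034]), 'finger_force': np.float64(0.0), 'finger_gap': np.float64(94.169)}
top [ 361.   43. 1277.]
pedestal [298. 290. 136. 116.] 0.93
wedge [507. 298.  47.  55.] 0.72
wedge [460. 242.  51.  54.] 0.62
wedge [412. 285.  61.  23.] 0.59
short_foot [302. 290. 135. 109.] 0.64
short_foot [118. 227.  67.  61.] 0.58
wedge_heel [506. 298.  50.  52.] 0.89
wedge_heel [459. 240.  54.  47.] 0.63
wedge_heel [412. 284.  58.  30.] 0.62
corner_top [300. 290. 135. 111.] 0.77
side [  32. -989. 1312.]
pedestal [283. 263.  80. 104.] 0.81
wedge [330. 338.  33.  40.] 0.93
wedge [297. 383.  51.  31.] 0.65
wedge [360. 406.  37.  54.] 0.6
short_foot [284. 264.  82. 107.] 0.57
wedge_heel [384. 356.  53.  25.] 0.82
wedge_heel [361. 406.  33.  54.] 0.77
wedge_heel [334. 340.  33.  40.] 0.65
corner_top [284. 262.  82. 102.] 0.85
```

View pics/top0.png

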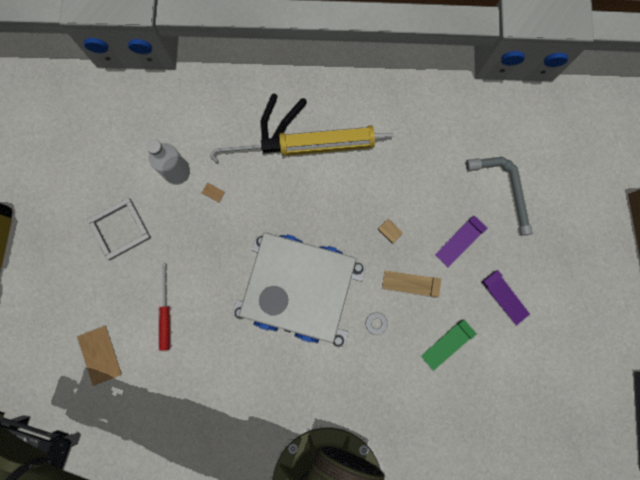

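View pics/side0.png

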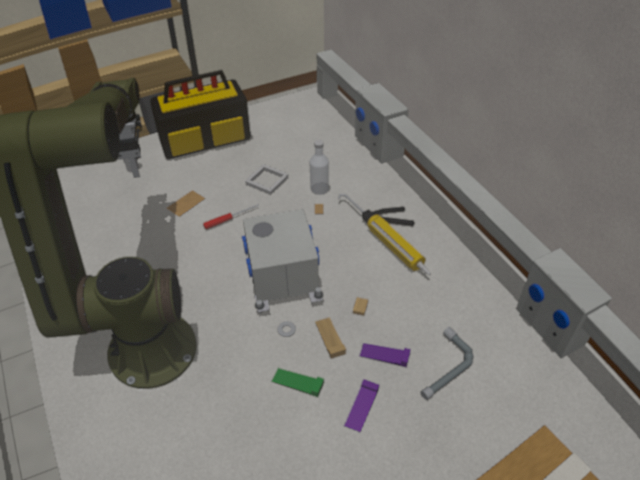

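The top view shows the wooden wedge at (412,285), with its heel at the right and its thin end towards the pedestal's upper-right foot at (358,268). The green and purple wedges are look-alikes, and the washer is at (376,323). In the side view, the wedge is at (330,338) and the near-right foot at (317,298). Next I'll fit both poses to the masks.

```bash
cat >> h.py <<'E'
from scipy.optimize import minimize
def T(p,P):
    c,s=np.cos(p[2]),np.sin(p[2]);P=np.array(P,float)
    return np.c_[P[:,0]*c-P[:,1]*s+p[0],P[:,0]*s+P[:,1]*c+p[1],P[:,2]]
WP=[(65,y,z) for y in(-22,22) for z in(0,3)]+[(x,y,z) for x in(-65,-47) for y in(-22,22) for z in(0,26)]
BOX=[(x,y,z) for x in(-90,90) for y in(-100,100) for z in(22,170)]
def sil(c,p,hulls):
    m=np.zeros((960*2,1280*2),np.uint8)
    for H in hulls:
        q=cv2.convexHull(((proj(c,T(p,H))+.5)*4).astype(np.float32)).astype(np.int32)
        cv2.fillConvexPoly(m,q,255)
    return cv2.resize(m,(640,480),interpolation=cv2.INTER_AREA)/255.
def fit(views,hulls,p0):
    def cost(v):
        p=[v[0],v[1],v[2]/100]
        return sum(np.abs(sil(c,p,hulls)-m).sum() for c,m in views)
    x0=np.array([p0[0],p0[1],p0[2]*100])
    r=minimize(cost,x0,method='Nelder-Mead',options=dict(initial_simplex=x0+np.array([[0,0,0],[12,0,0],[0,12,0],[0,0,12]]),xatol=.05,fatol=.3))
    return np.array([r.x[0],r.x[1],r.x[2]/100]),r.fun
def nearest(c,t,uv):
    L=trace(c,t); return min(L,key=lambda r:np.hypot(r['rect'][0]-uv[0],r['rect'][1]-uv[1])) if L else None
E
cat > m.py <<'E'
from h import *
import sys
ct,cs=imaging.camera('top'),imaging.camera('side')
w0=ray(ct,[(385,281),(439,288),(358,268),(238,313),(376,323)],8); print(w0.round())
d=w0[0]-w0[1];W0=[*(w0[:2].mean(0)[:2]),np.arctan2(d[1],d[0])]
pt=ray(ct,[(268,236),(356,260),(333,342),(243,315)],170);print(pt.round())
e=pt[0]-pt[3];P0=[*pt.mean(0)[:2],np.arctan2(e[1],e[0])]
for name,p0,H,zc in(('wedge',W0,[WP],8),('pedestal',P0,[BOX],100)):
    v=[]
    for c in(ct,cs):
        r=nearest(c,name,proj(c,[p0[0],p0[1],zc])[0]);m=r['region'].astype(float)
        print(name,np.round(r['rect']),round(r['p'],2),m.sum())
        if name=='pedestal':
            m=cv2.morphologyEx(m.astype(np.uint8),cv2.MORPH_OPEN,np.ones((15,15))).astype(float)
        v.append((c,m))
    for vv in(v,v[:1],v[1:]): 
        p,f=fit(vv,H,p0);print(name,p.round(3),round(f))
        if vv is v: best=p
    if name=='wedge':W=best
    else:P=best
F=T(P,[(85,-115,50),(85,-115,0),(68,-78,170)]);print(F.round(1))
c,s=np.cos(W[2]),np.sin(W[2]);dd=F[0,:2]-W[:2];print('foot in wedge frame',c*dd[0]+s*dd[1],-s*dd[0]+c*dd[1]);print('heel',T(W,[(-65,0,13)]))
for c,n,(x,y) in((ct,'t',(350,220)),(cs,'s',(240,200))):
    k=6;im=c['img'].copy()[y:y+130,x-0:x+130] if n=='t' else c['img'][y:y+170,x:x+130]
    im=cv2.resize(cv2.cvtColor(im,cv2.COLOR_RGB2BGR),None,fx=3.5,fy=3.5,interpolation=cv2.INTER_CUBIC)
    for q in proj(c,np.r_[T(W,WP),T(P,BOX),F,T(P,[(85,115,50),(-85,-115,50),(-85,115,50)])]): cv2.circle(im,tuple(int(a) for a in (q-[x,y]+.5)*3.5),2,(0,0,255),-1)
    globals()['i'+n]=im
h=max(it.shape[0],is_.shape[0]) if 'is_' in globals() else 595
a=np.zeros((595,it.shape[1]-60+globals()['is'].shape[1]-60,3),np.uint8)if 0 else None
I=globals()['is'];h=max(it.shape[0],I.shape[0])
o=np.zeros((h,it.shape[1]+I.shape[1],3),np.uint8);o[:it.shape[0],:it.shape[1]]=it;o[:I.shape[0],it.shape[1]:]=I
cv2.imwrite('pics/'+sys.argv[1],cv2.resize(o,None,fx=.87,fy=.87))
E
sed -i "s/(350,220)/(330,215)/; /^h=max/d; /^a=np/d" m.py
python3 m.py fit1.png
```

```text
[[ 456. -124.    8.]
 [ 443. -251.    8.]
 [ 485.  -61.    8.]
 [ 374.  216.    8.]
 [ 358. -104.    8.]]
[[531. 140. 170.]
 [486. -43. 170.]
 [319.   1. 170.]
 [368. 183. 170.]]
wedge [413. 284.  58.  26.] 0.66 1070.0
wedge [330. 338.  32.  40.] 0.75 769.0
wedge [ 451.65  -184.978    1.428] 143
wedge [ 451.273 -183.977    1.442] 67
wedge [ 451.706 -187.01     1.423] 66
pedestal [298. 290. 135. 112.] 0.97 9644.0
pedestal [282. 261.  86. 102.] 0.79 6086.0
pedestal [ 4.27581e+02  7.52210e+01 -2.26000e-01] 1146
pedestal [ 4.27094e+02  7.49510e+01 -2.30000e-01] 764
pedestal [ 4.28199e+02  7.27090e+01 -2.35000e-01] 362
[[484.7 -55.9  50. ]
 [484.7 -55.9   0. ]
 [476.4 -16.  170. ]]
foot in wedge frame 132.49382004003078 -14.297195856650504
heel [[ 442.37709375 -249.31321705   13.        ]]
```

View pics/fit1.png

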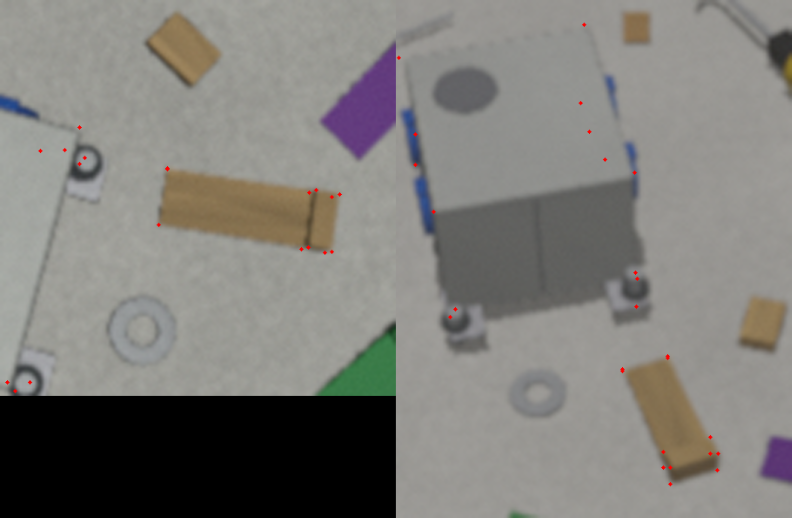

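arm_command([
  [0.15, -42, -38, -5, 5.5],
  [0.15, -84, -76, -9, 11],
  [0.15, -126, -113, -14, 16.5],
  [0.15, -168, -151, -18, 22],
  [0.15, -210, -189, -23, 27.5],
  [0.15, -252, -226, -27, 33],
  [0.15, -294, -264, -32, 38.5],
  [0.15, -336, -302, -36, 44],
  [0.15, -356, -352, -34, 49.5],
  [0.15, -375, -403, -31, 55],
  [0.15, -395, -453, -29, 60.5],
  [0.15, -414, -504, -26, 66],
  [0.15, -434, -554, -24, 71.5],
  [0.15, -453, -605, -21, 77],
  [0.15, -473, -655, -18, 82],
  [0.15, -493, -706, -16, 87.3],
  [0.15, -493, -706, -16, 87.3],
  [0.15, -493, -706, -16, 87.3],
])

```text
clock: 3.15
eef_pos: [433.5, -281.3, 240.3]
eef_rot: [-3.141, -0.0, 1.349]
wrist_force: [-0.6, 0.2, -0.9]
finger_gap: 14.1
finger_force: 0.0
```

```bash
python3 - <<'E'
from h import *
ct,cs=imaging.camera('top'),imaging.camera('side')
# triangulate the right studs from crop-picture pixels
def tri(a,b):
    best=min(np.arange(30,70,1.),key=lambda z:np.hypot(*(ray(ct,a,z)-ray(cs,b,z))[0,:2]))
    print(best,ray(ct,a,best).round(1),ray(cs,b,best).round(1))
k=3.045
f=lambda u,v:(u/k+330-.5,v/k+215-.5)
g=lambda u,v:((u-396)/k+240-.5,v/k+200-.5)
tri(f(88,160),g(634,285));tri(f(27,380),g(456,318))
s=monitor.read_state();print({n:np.round(s[n],2) for n in('clock','eef_pos','eef_rot','wrist_force','finger_gap','joints')})
E
```

```text
36.0 [[484.5 -59.2  36. ]] [[481.6 -57.8  36. ]]
35.0 [[320.2 -16.3  35. ]] [[319.1 -15.9  35. ]]
{'clock': np.float64(3.25), 'eef_pos': array([ 433.7 , -280.74,  240.73]), 'eef_rot': array([3.14, 0.  , 1.35]), 'wrist_force': array([ 0.23,  0.57, -0.74]), 'finger_gap': np.float64(14.41), 'joints': array([-0.65,  0.21,  1.59,  0.  ,  1.34, -0.42])}
```

arm_command([
  [0.15, 0, 0, 45, 0],
  [0.15, 0, 0, 95, 0],
  [0.15, 0, 0, 145, 0],
  [0.15, 0, 0, 185, 0],
  [0.15, 0, 0, 205, 0],
  [0.15, 0, 0, 216, 0],
  [0.15, 0, 0, 216, 0],
  [0.15, 8, 0, 216, 0],
  [0.15, 16, 0, 216, 0],
  [0.15, 22, 0, 216, 0],
  [0.15, 27, 0, 216, 0],
  [0.15, 32, 0, 216, 0],
  [0.15, 37, 0, 216, 0],
  [0.15, 42, 0, 216, 0],
  [0.15, 47, 0, 216, 0],
  [0.15, 47, 0, 216, 0],
])

```text
clock: 5.25
eef_pos: [444.0, -235.5, 24.4]
eef_rot: [-3.141, -0.0, 1.349]
wrist_force: [-0.2, -0.3, -0.2]
finger_gap: 13.9
finger_force: 0.0
```

```bash
python3 m.py fit2.png
```

```text
[[ 456. -124.    8.]
 [ 443. -251.    8.]
 [ 485.  -61.    8.]
 [ 374.  216.    8.]
 [ 358. -104.    8.]]
[[531. 140. 170.]
 [486. -43. 170.]
 [319.   1. 170.]
 [368. 183. 170.]]
wedge [400. 280.  54.  29.] 0.95 1023.0
wedge [300. 383.  51.  26.] 0.57 880.0
wedge [ 464.519 -153.813    1.326] 1681
wedge [ 463.737 -155.978    1.335] 132
wedge [ 2.573121e+03  1.869677e+03 -3.830000e-01] 880
pedestal [298. 292. 136. 116.] 0.73 9680.0
pedestal [280. 262.  68. 104.] 0.85 1509.0
pedestal [ 4.26352e+02  7.57540e+01 -2.62000e-01] 5762
pedestal [ 4.2705e+02  7.5411e+01 -2.3900e-01] 737
pedestal [ 4.24222e+02  7.96840e+01 -2.96000e-01] 4955
[[478.7 -57.3  50. ]
 [478.7 -57.3   0. ]
 [471.8 -17.2 170. ]]
foot in wedge frame 97.02823228168717 9.665247338822589
heel [[ 448.75873102 -216.87316911   13.        ]]
```

View pics/fit2.png

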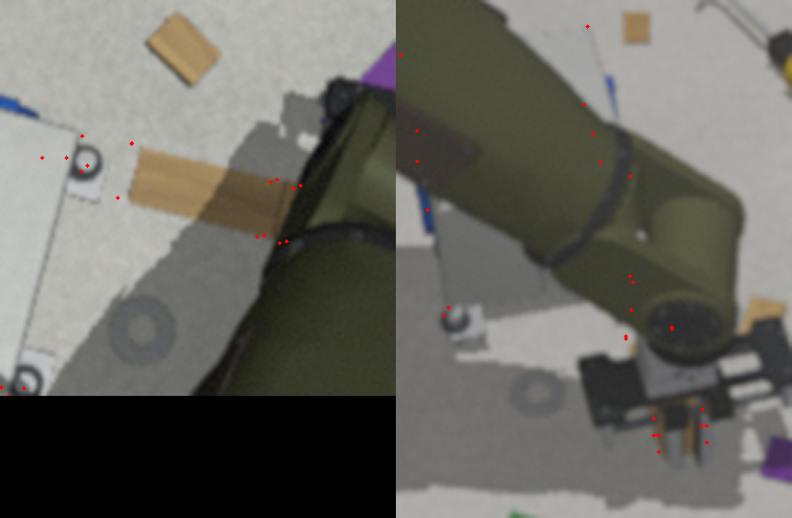

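The side view is blocked by the arm. In the top crop, the thin-end corners are at (138,149) and (130,200), and the wedge looks aligned with the tool.

```bash
python3 - <<'E'
from h import *
c=imaging.camera('top');save(c,'t2.png');k=3.045
hsv=cv2.cvtColor(c['img'],cv2.COLOR_RGB2HSV)
r=nearest(c,'wedge',(400,280));print(r['rect'],r['p'])
m=r['region'].astype(np.uint8);ys,xs=np.nonzero(m)
# long edges: first/last wedge row per column
cols=np.arange(378,414);top=[ys[xs==u].min() for u in cols];bot=[ys[xs==u].max()+1 for u in cols]
for e,z in((top,6),(bot,6)):
    w=ray(c,[(u,v-.5) for u,v in zip(cols,e)],z);f=np.polyfit(w[:,1],w[:,0],1)
    print('edge slope yaw',np.pi/2-np.arctan(f[0]),'x at y=-130',np.polyval(f,-130))
f=lambda u,v:(u/k+330-.5,v/k+215-.5)
w=ray(c,[f(138,149),f(130,200)],2);print(w.round(1))
E
```

```text
[400.9, 277.6, 54.6, 35.1] 0.66
edge slope yaw 1.3631482495607146 x at y=-130 491.93475452082566
edge slope yaw 1.3318508414994727 x at y=-130 447.1979841965693
[[ 497.5 -100.8    2. ]
 [ 457.7  -94.9    2. ]]
```

arm_command([
  [0.15, 6, 0, 0, 0],
  [0.15, 12, 0, 0, 0],
  [0.15, 18, 0, 0, 0],
  [0.15, 24, 0, 0, 0],
  [0.15, 30, 0, 0, 0],
  [0.15, 36, 0, 0, 0],
  [0.15, 42, 0, 0, 0],
  [0.15, 47, 0, 0, 0],
  [0.15, 51, 0, 0, 0],
  [0.15, 54, 0, 0, 0],
  [0.15, 54, 0, 0, 0],
  [0.15, 54, 0, 0, 0],
])

```text
clock: 7.15
eef_pos: [455.9, -183.3, 24.4]
eef_rot: [-3.142, -0.0, 1.348]
wrist_force: [0.3, -0.4, -0.8]
finger_gap: 14.1
finger_force: 0.0
```

arm_command([
  [0.15, 1, 0, 0, 0],
  [0.15, 2, 0, 0, 0],
  [0.15, 3, 0, 0, 0],
  [0.15, 3, 0, 0, 0],
])

```text
clock: 7.65
eef_pos: [456.6, -180.2, 24.4]
eef_rot: [-3.142, -0.0, 1.348]
wrist_force: [-0.0, -0.4, 0.1]
finger_gap: 13.8
finger_force: 0.0
```

arm_command([
  [0.15, 1, 0, 0, 0],
  [0.15, 2, 0, 0, 0],
  [0.15, 2, 0, 0, 0],
])

```text
clock: 8.02
eef_pos: [457.0, -178.3, 24.5]
eef_rot: [-3.142, -0.0, 1.348]
wrist_force: [0.4, -0.8, -0.6]
finger_gap: 14.0
finger_force: 0.0
```

arm_command([
  [0.15, 1, 0, 0, 0],
  [0.15, 2, 0, 0, 0],
  [0.15, 2, 0, 0, 0],
])

```text
clock: 8.4
eef_pos: [457.5, -176.3, 24.4]
eef_rot: [-3.142, -0.0, 1.348]
wrist_force: [0.3, 0.9, 0.1]
finger_gap: 14.1
finger_force: 0.0
```

arm_command([
  [0.15, 1, 0, 0, 0],
  [0.15, 2, 0, 0, 0],
  [0.15, 2, 0, 0, 0],
])

```text
clock: 8.78
eef_pos: [457.9, -174.4, 24.5]
eef_rot: [3.142, -0.0, 1.348]
wrist_force: [0.1, -0.1, 0.6]
finger_gap: 13.9
finger_force: 0.0
```

arm_command([
  [0.15, 1, 0, 0, 0],
  [0.15, 2, 0, 0, 0],
  [0.15, 2, 0, 0, 0],
])

```text
clock: 9.15
eef_pos: [458.3, -172.5, 24.4]
eef_rot: [3.142, -0.0, 1.348]
wrist_force: [0.8, 0.3, -0.0]
finger_gap: 14.1
finger_force: 0.0
```

arm_command([
  [0.15, 1, 0, 0, 0],
  [0.15, 2, 0, 0, 0],
  [0.15, 2, 0, 0, 0],
])

```text
clock: 9.52
eef_pos: [458.8, -170.5, 24.5]
eef_rot: [-3.142, -0.0, 1.348]
wrist_force: [-0.3, 0.6, 0.4]
finger_gap: 13.9
finger_force: 0.0
```

arm_command([
  [0.15, 1, 0, 0, 0],
  [0.15, 2, 0, 0, 0],
  [0.15, 2, 0, 0, 0],
])

```text
clock: 9.9
eef_pos: [459.2, -168.5, 24.4]
eef_rot: [-3.142, -0.0, 1.348]
wrist_force: [0.1, -0.4, -0.2]
finger_gap: 14.0
finger_force: 0.0
```

arm_command([
  [0.15, 1, 0, 0, 0],
  [0.15, 2, 0, 0, 0],
  [0.15, 2, 0, 0, 0],
])

```text
clock: 10.28
eef_pos: [459.7, -166.6, 24.5]
eef_rot: [-3.142, -0.0, 1.348]
wrist_force: [0.4, -0.1, -0.3]
finger_gap: 13.9
finger_force: 0.0
```

arm_command([
  [0.15, 1, 0, 0, 0],
  [0.15, 2, 0, 0, 0],
  [0.15, 2, 0, 0, 0],
])

```text
clock: 10.65
eef_pos: [460.1, -164.6, 24.4]
eef_rot: [-3.142, -0.0, 1.348]
wrist_force: [0.6, 0.3, -0.7]
finger_gap: 14.3
finger_force: 0.0
```

arm_command([
  [0.15, 1, 0, 0, 0],
  [0.15, 2, 0, 0, 0],
  [0.15, 2, 0, 0, 0],
])

```text
clock: 11.02
eef_pos: [460.6, -162.7, 24.5]
eef_rot: [3.142, -0.0, 1.348]
wrist_force: [-0.4, -0.2, 0.4]
finger_gap: 14.3
finger_force: 0.0
```

arm_command([
  [0.15, 1, 0, 0, 0],
  [0.15, 2, 0, 0, 0],
  [0.15, 2, 0, 0, 0],
])

```text
clock: 11.4
eef_pos: [461.0, -160.7, 24.4]
eef_rot: [-3.142, -0.0, 1.348]
wrist_force: [-0.1, 0.1, -0.1]
finger_gap: 14.1
finger_force: 0.0
```

arm_command([
  [0.15, 1, 0, 0, 0],
  [0.15, 2, 0, 0, 0],
  [0.15, 2, 0, 0, 0],
])

```text
clock: 11.78
eef_pos: [461.4, -158.8, 24.4]
eef_rot: [-3.142, -0.0, 1.348]
wrist_force: [-0.3, -0.8, 0.1]
finger_gap: 13.6
finger_force: 0.0
```

arm_command([
  [0.15, 1, 0, 0, 0],
  [0.15, 2, 0, 0, 0],
  [0.15, 2, 0, 0, 0],
])

```text
clock: 12.15
eef_pos: [461.9, -156.8, 24.4]
eef_rot: [-3.142, -0.0, 1.348]
wrist_force: [0.1, 0.0, -0.4]
finger_gap: 14.2
finger_force: 0.0
```

```bash
python3 - <<'E'
from h import *
c=imaging.camera('top')
im=cv2.cvtColor(c['img'],cv2.COLOR_RGB2BGR)[220:345,225:425]
cv2.imwrite('pics/t3.png',cv2.resize(im,None,fx=4,fy=4,interpolation=cv2.INTER_CUBIC))
s=monitor.read_state();print(s['wrist_force'],s['moment'])
E
```

```text
[-0.53438258  0.22995949 -0.10515712] [-0.09115352  0.0502922  -0.0682245 ]
```

View pics/t3.png

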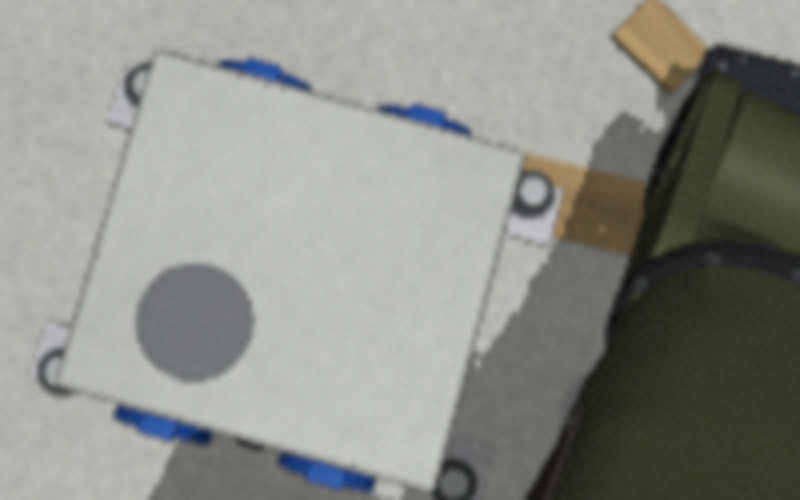

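The wedge is entering centred under the upper-right foot, which is at crop pixel (533,192), and the pedestal hasn't moved. I'll keep going.

arm_command([
  [0.15, 1, 0, 0, 0],
  [0.15, 2, 0, 0, 0],
  [0.15, 2, 0, 0, 0],
])

```text
clock: 12.58
eef_pos: [462.3, -154.9, 24.4]
eef_rot: [-3.142, -0.0, 1.348]
wrist_force: [-0.9, 0.4, 0.1]
finger_gap: 14.4
finger_force: 0.0
```

arm_command([
  [0.15, 1, 0, 0, 0],
  [0.15, 2, 0, 0, 0],
  [0.15, 2, 0, 0, 0],
])

```text
clock: 12.95
eef_pos: [462.8, -152.9, 24.5]
eef_rot: [3.142, -0.0, 1.348]
wrist_force: [0.1, -0.3, -0.9]
finger_gap: 14.0
finger_force: 0.0
```

arm_command([
  [0.15, 1, 0, 0, 0],
  [0.15, 2, 0, 0, 0],
  [0.15, 2, 0, 0, 0],
])

```text
clock: 13.32
eef_pos: [463.2, -151.0, 24.4]
eef_rot: [-3.142, -0.0, 1.348]
wrist_force: [-0.0, 0.0, -0.5]
finger_gap: 13.8
finger_force: 0.0
```

arm_command([
  [0.15, 1, 0, 0, 0],
  [0.15, 1.5, 0, 0, 0],
  [0.15, 1.5, 0, 0, 0],
])

```text
clock: 13.7
eef_pos: [463.5, -149.6, 24.5]
eef_rot: [3.142, -0.0, 1.348]
wrist_force: [-0.6, -0.9, -0.4]
finger_gap: 14.2
finger_force: 0.2
```

arm_command([
  [0.15, 0.7, 0, 0, 0],
  [0.15, 1.5, 0, 0, 0],
  [0.15, 1.5, 0, 0, 0],
])

```text
clock: 14.08
eef_pos: [463.9, -148.2, 24.5]
eef_rot: [3.142, 0.0, 1.348]
wrist_force: [0.3, -2.0, -0.4]
finger_gap: 14.0
finger_force: 1.0
```

arm_command([
  [0.15, 0.7, 0, 0, 0],
  [0.15, 1.5, 0, 0, 0],
  [0.15, 1.5, 0, 0, 0],
])

```text
clock: 14.45
eef_pos: [464.2, -146.8, 24.4]
eef_rot: [3.142, 0.0, 1.348]
wrist_force: [-0.6, -4.7, -0.1]
finger_gap: 13.9
finger_force: 2.1
```

arm_command([
  [0.15, 0.7, 0, 0, 0],
  [0.15, 1.5, 0, 0, 0],
  [0.15, 1.5, 0, 0, 0],
])

```text
clock: 14.82
eef_pos: [464.5, -145.4, 24.4]
eef_rot: [3.142, 0.0, 1.348]
wrist_force: [-1.1, -5.7, -0.8]
finger_gap: 14.0
finger_force: 2.8
```

Push force is about 5.8 N, so the wedge is snug. I'll back off, lift and hover over the corner.

arm_command([
  [0.15, -2, 0, 0, 0],
  [0.15, -10, 0, 0, 0],
  [0.15, -25, 0, 0, 0],
  [0.15, -35, 0, -20, 0],
  [0, -35, 0, -70, 0],
  [0, -35, 0, -120, 0],
  [0, -35, 0, -170, 0],
  [0, -20, 0, -186, 0],
  [0, 20, -5, -186, 0],
  [0, 65, -10, -186, 0],
  [0, 105, -15, -186, 0],
  [0, 129, -17, -186, 0],
  [0, 129, -17, -180, 0],
  [0, 129, -17, -180, 0],
  [0, 129, -17, -180, 0],
])

```text
clock: 16.7
eef_pos: [476.3, -16.5, 204.2]
eef_rot: [-3.141, 0.0, 1.347]
wrist_force: [-0.0, 0.2, -0.4]
finger_gap: 0.5
finger_force: 0.0
```

arm_command([
  [0, 0, 0, 4, 0],
  [0, 0, 0, 8, 0],
  [0, 0, 0, 10, 0],
  [0, 0, 0, 12, 0],
  [0, 0, 0, 12, 0],
])

```text
clock: 17.32
eef_pos: [476.4, -15.6, 192.3]
eef_rot: [-3.141, 0.0, 1.348]
wrist_force: [-0.2, 0.1, 0.1]
finger_gap: 0.5
finger_force: 0.0
```

```bash
python3 - <<'E'
from h import *
c=imaging.camera('side')
im=cv2.cvtColor(c['img'],cv2.COLOR_RGB2BGR)[190:360,220:420]
cv2.imwrite('pics/s4.png',cv2.resize(im,None,fx=3.5,fy=3.5,interpolation=cv2.INTER_CUBIC))
E
```

```text
(no output)
```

View pics/s4.png

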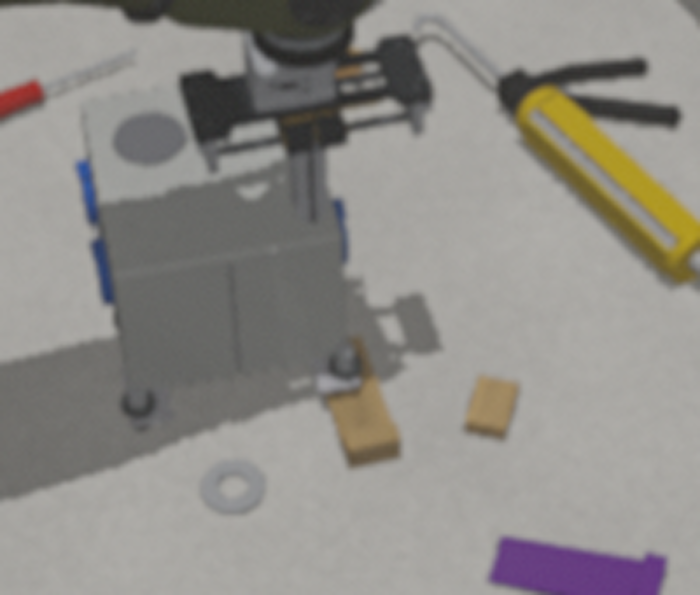

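The wedge sits under the foot at (345,365), and the fingertips are just above the top corner at (312,215). Now I'll press down gradually.

arm_command([
  [0, 0, 0, 1, 0],
  [0, 0, 0, 2, 0],
  [0, 0, 0, 3, 0],
  [0, 0, 0, 3, 0],
])

```text
clock: 17.88
eef_pos: [476.4, -15.6, 189.4]
eef_rot: [-3.141, 0.0, 1.348]
wrist_force: [0.0, -0.6, -0.6]
finger_gap: 0.4
finger_force: 0.0
```

arm_command([
  [0, 0, 0, 0.5, 0],
  [0, 0, 0, 1, 0],
  [0, 0, 0, 1, 0],
])

```text
clock: 18.25
eef_pos: [476.5, -15.7, 188.9]
eef_rot: [3.141, -0.0, 1.348]
wrist_force: [-1.1, 0.1, 5.4]
finger_gap: 0.3
finger_force: 2.7
```

arm_command([
  [0, 0, 0, 0.3, 0],
  [0, 0, 0, 0.5, 0],
  [0, 0, 0, 0.5, 0],
])

```text
clock: 18.62
eef_pos: [476.6, -15.7, 188.8]
eef_rot: [3.141, -0.0, 1.348]
wrist_force: [-3.7, -0.5, 9.2]
finger_gap: 0.2
finger_force: 4.9
```

arm_command([
  [0, 0, 0, 0.15, 0],
  [0, 0, 0, 0.15, 0],
  [0, 0, 0, 0.15, 0],
  [0, 0, 0, 0.15, 0],
])

```text
clock: 19.12
eef_pos: [476.6, -15.7, 188.8]
eef_rot: [3.14, -0.0, 1.348]
wrist_force: [-4.2, -0.4, 11.3]
finger_gap: 0.3
finger_force: 5.6
```

arm_command([
  [0, 0, 0, 0, 0],
  [0, 0, 0, 0, 0],
  [0, 0, 0, 0, 0],
  [0, 0, 0, 0, 0],
  [0, 0, 0, 0, 0],
  [0, 0, 0, 0, 0],
  [0, 0, 0, 0, 0],
  [0, 0, 0, 0, 0],
  [0, 0, 0, 0, 0],
  [0, 0, 0, 0, 0],
  [0, 0, 0, 0, 0],
])

```text
clock: 20.5
eef_pos: [476.6, -15.7, 188.8]
eef_rot: [3.14, -0.0, 1.348]
wrist_force: [-3.6, 0.2, 11.4]
finger_gap: 0.6
finger_force: 5.6
```

Pressing with 11 N for about 1.9 s produced no dip, with z holding at 188.8. I'll lift off and retreat.

arm_command([
  [0, 0, 0, -1, 0],
  [0, 0, 0, -3, 0],
  [0, 0, 0, -15, 0],
  [0, 0, 0, -45, 0],
  [0, 0, 0, -70, 0],
  [0, -50, 0, -70, 0],
  [0, -100, 0, -70, 0],
  [0, -150, 0, -70, 0],
  [0, -200, 0, -70, 0],
  [0, -250, 0, -70, 0],
  [0, -300, 0, -70, 0],
  [0, -330, 0, -70, 0],
  [0, -330, 0, -70, 0],
  [0, -330, 0, -70, 0],
])

```text
clock: 22.25
eef_pos: [403.7, -336.8, 258.1]
eef_rot: [3.142, -0.0, 1.348]
wrist_force: [-0.2, 0.2, 0.1]
finger_gap: 0.7
finger_force: 0.0
```

```bash
python3 m.py fit5.png | tail -16; python3 -c "
from h import *
print(monitor.read_state()['wrist_force'])"
```

```text
[368. 183. 170.]]
wedge [375. 271.  38.  23.] 0.61 519.0
wedge [298. 380.  52.  32.] 0.74 896.0
wedge [ 475.145 -102.518    1.234] 2114
wedge [484.959 -76.236   1.243] 590
wedge [ 2.573121e+03  1.869677e+03 -3.830000e-01] 896
pedestal [299. 290. 133. 117.] 0.57 9796.0
pedestal [284. 275.  82.  77.] 0.94 2281.0
pedestal [ 4.25811e+02  7.54720e+01 -2.91000e-01] 4678
pedestal [ 4.27136e+02  7.54040e+01 -2.47000e-01] 837
pedestal [ 4.2486e+02  7.6801e+01 -3.2300e-01] 3728
[[474.2 -59.1  50. ]
 [474.2 -59.1   0. ]
 [468.6 -18.8 170. ]]
foot in wedge frame 40.69011979158943 15.22152183047804
heel [[ 453.65300506 -163.86241403   13.        ]]
[-0.25356673 -1.10454632  0.04455358]
```

View pics/fit5.png

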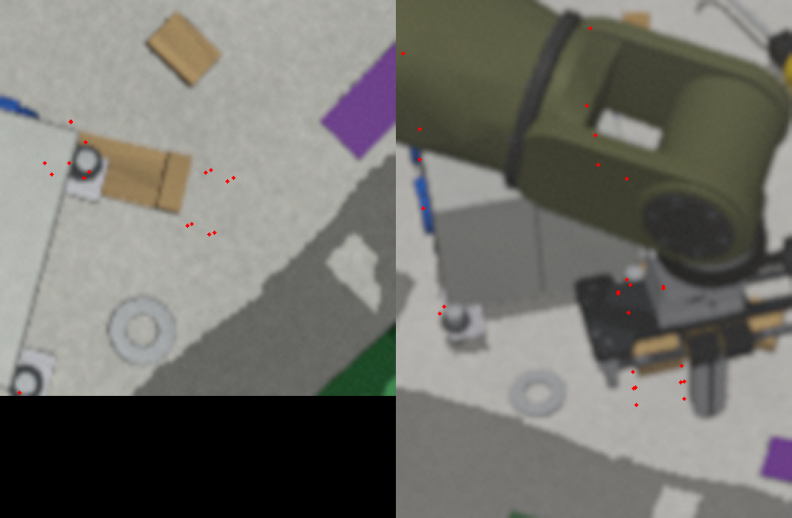

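The pedestal hasn't moved: its foot is still at (88,160) in the crop. The wedge lies centred under it, the washer and offcut are undisturbed, and the hand is clear.

```bash
python3 -c "
from cell import job
print(job.sign_off())"
```

```text
the job is handed in; nothing more can be done
None
```

The wooden wedge is snug under the short foot (about 5.8 N final push), the corner held about 11 N for nearly 2 s without dipping, the hand is clear, and the job is handed in at about 22 s of the 51 s allowed.

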